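# Clip the sprung grabber probe onto the post of a terminal block

## Robot

A 6-joint arm with a two-finger parallel gripper is mounted at the origin on a cart in front of the work surface, level with it; the furniture and walls round the work are solid. World frame = base frame: x ahead of the robot, y to its left, z up, the work surface at z = 0. Lengths are in mm, angles in rad, forces in N, time in s.
With the tool pointing down it reaches from about 275 to 1000 mm from the base axis. Payload 8.4 kg.
Tool frame: the origin (TCP) lies midway between the tips of the shut fingers; the grasp point (between the pads) lies 19 mm behind it; z points along the fingers, y is the direction in which the jaws open and shut (so a half turn about z gives the same grasp; the last joint's range is limited). The gripper opens to 85 mm and grips with 20 to 120 N. Pads are 22 mm wide; open, the fingers measure 114 mm over their backs; the gripper's body (76 mm by 85 mm) begins 54 mm behind the grasp point. The pads swing forward as they close: fully open they stand 13 mm farther back than shut.
Start: joints at [1.114, 0.353, 1.633, -0, 1.155, -0.002], TCP at [274.551, 561.471, 231.281] pointing down, gripper open.
Joint ranges: [-2.63, 2.63], [-0.92, 2.1], [0.06, 2.66], [-1.3, 4.44], [0, 2.69], [-3.02, 3.02]. Speed limits (rad/s): [2.22, 2.22, 2.79, 3.14, 3.14, 3.14].

## Interface

Orientations are given as [roll, pitch, yaw] about the fixed x, y, z axes, in that order (R = Rz(yaw) Ry(pitch) Rx(roll)).
In Python, from rig import r gives the robot as it stands. The module is installed in compiled form; this text tells all that it offers.
- The arm moves only by the tool drive_tool, never from a script. Its argument "moves" is a list of rows, each a list of 3 entries, a list of its own where there are three numbers: the closure, from 0 (fully open) to 1 (shut), then the shift along the tool's x, y, z in cm, then the turn about the tool's z in degrees. In form: [[claw, [dx, dy, dz], roll], ...]. A call has 1 to 12 rows; each row is the pose to reach, as a shift and turn from the pose measured when the call began, along the tool's axes at that moment; what a row does not reach only later rows make up. A row lasts 1/8 s, in which the tool goes at most 62.5 mm and 10.7 degrees, less where a joint would pass 70% of its speed; a pose out of reach is approached as far as the arm can. A call with a gripper value outside its range is refused whole. The fingers move at their own pace and stop on an object; "grip_force" is the grip in N (left out, the last holds). Time passes only in rows, so rows that repeat a pose let the fingers close. It gives the time, the measured TCP pose, the force and the opening at its end, in the units of the state.
- r.sense(): the state, without advancing time (a new reading comes with each control period).
- r.grab_frame(name): name is "side" or "top" or "wrist"; returns a dict with "color" (480x640x3 uint8, red, green, blue), "fx", "fy", "cx", "cy" (pixels), "D" ([k1, k2, p1, p2, k3] as OpenCV has them; the pictures are not rectified), "pose" (4x4, takes a point from camera to world coordinates); the wrist camera has in their place "hand_eye" (4x4, takes a point from camera to tool coordinates, whose origin is the TCP and whose axes are the flange's). Camera axes: x right, y up, looking along -z (the intrinsics and any distortion apply to the point x, -y, -z); pixel columns grow to the right and rows downward; lengths in mm; the calibration is good to about 2 mm. A picture is of the moment at which its call begins: read the wrist's pose just before it. There is no depth.
- r.sign_off(): hands the job in, once; it reports no verdict.
Trained networks look in the newest picture that a camera, given by its name, has taken for a name from the list of things; names that differ only in an ending like _2 or _b are one class to them, and where a whole thing is asked for, a point or a joint stands for the part that bears it (a point fixed in the world has none). Each returns a list of dicts, best first, with "score" (0 to 1); they miss things now and then, are a little off and sometimes report something else, mostly with a low value. They report only what shows in the picture. A call takes as long as a camera call. They do not tell look-alikes from the thing itself.
- r.outline_of(thing, camera): "mask" (480x640 bool, what is visible of it) and "at" ([column, row] in pixels, amid what is visible of it).
- r.spot_point(thing, camera): "at" ([column, row] in pixels: a listed point, or the origin of a listed thing).
The state is a dict: "clock": time; "qpos": joint angles; "qvel": joint speeds; "joint_efforts": joint torques, N m; "eef_pos": TCP position; "tcp_rot": TCP orientation; "contact_force": force on the tool from outside, world axes, zero at the start; "wrist_torque": the same for the moment, N m; "opening": opening from 0.0 (shut) to 1.0 (fully open).
Only numpy, scipy, OpenCV 4.12 (cv2) and the standard library are available. Lean on these libraries where they do the work, as an engineer would, in place of code of your own. Each camera call takes 0.05 s, during which the arm holds its last target.

## Task

Clip the cordless grabber probe onto the bare post that crosses the channel of the terminal block: stand the probe on the block, press its plunger so that the hook comes out down into the channel, slide it until you feel the post against the hook's shank, then let the plunger up so that the hook catches the post from below. Work gently, by feel: the probe must never bear on block and post with more than 20 N in all, keep the probe upright, leave it clipped there standing flat on the block, and do not disturb the bottle, timer, tape roll or small beaker.

Things in the scene. Friction and masses are not known exactly. Their poses are not given: they have to be found in the camera images.
- probe: Loose cordless grabber probe, 0.15-0.25 kg, 78 mm tall: grey foot 50 (x) by 40 (y) by 6 mm, round barrel (radius 16.5 narrowing to 12.5 mm) up to z = 26 mm, thin bare stem to 46 mm, black square cap on top. Stands upright, hook drawn in (lip's underside 0.5 mm above the foot's). Origin: centre of the foot's underside; z up; the hook opens toward +x.
- plunger (a joint): How far cap and hook are pressed down against foot and barrel, m: 0 = up; 0.0165 = hard stop. Spring: 2.1 N at first, 0.3 N more per mm, lightly damped (about 0.8 N at 20 mm/s). The hook's upturned tip passes under the post only beyond about 0.0125; with the post seated in the hook's pocket it rests at about 0.0105 once let go; with nothing caught it returns to 0.
- cap_mid (a point): Middle of the plunger's cap: black, 24 x 24 x 32 mm, sides along the probe's x and y; the part to grip and to press. Its underside is 46 mm, its middle 62 mm above the probe's origin with the plunger up; moves with the plunger.
- hook: Steel hook, moves with the plunger. Origin: under the shank, on the probe's axis, 0.5 mm above the foot's underside with the plunger up; axes as the probe's. 5 mm wide: shank 5 x 5 mm (face at x = 2.5 mm), lip 3.5 mm thick reaching to x = 12.5 mm, its last 2.5 mm turned up by 2 mm. The post belongs between shank and upturned tip.
- block: Terminal block fixed to the worktop: black base plate 162 (x) by 72 (y) by 9 mm, on it two white cheeks 150 mm long, 26 mm wide, top face at z = 30 mm, low flat screw heads near the corners. Between the cheeks an open channel runs the whole length along x, 12 mm wide, floor at z = 9 mm. Origin: centre of the underside.
- channel_mid (a point): Middle of the channel at the top face (z = 30 mm). A fixed steel post, 5 mm thick, crosses the channel along y, top 1.5 mm and underside 6.5 mm below the top face. Its place along x is up to 25 mm either side of this point and is not measured: find it by feel. The hook may come from either side.
- bottle: Bystander: laboratory bottle with screw cap, 56 mm wide, 104 mm tall, standing. Origin: centre of the underside.
- timer: Bystander: small digital timer, 66 x 66 x 21 mm. Origin: centre of the underside.
- tape: Bystander: roll of lab tape lying flat, 76 mm across, 19 mm high. Origin: centre of the underside.
- small_beaker: Bystander: small glass beaker, 48 mm wide, 58 mm tall. Origin: centre of the underside.
Mind the look-alikes: they are no part of the job. Leave any turquoise look-alike of the block alone.

How it is judged (in metres and radians):
On the way:
1. the probe stands on the block's top with its hook pressed out into the channel (value of joint plunger above 0.0125 m and z of probe in the frame of block between 0.027 and 0.035 m and horizontal distance between probe and block below 0.08 m), for 0.2 s.
At the end, for the whole second after the job is handed in: The probe is let go and at rest, standing upright (within 0.06 rad) with its foot flat on the block's top (within 2 mm), within 40 mm of the block's middle, and the plunger is held down at 9 to 11.8 mm by the post lying in the hook's pocket (value of joint plunger between 0.009 and 0.0118 m and z of probe in the frame of block between 0.028 and 0.032 m and horizontal distance between probe and block below 0.04 m and angle between probe's own z axis and vertical below 0.06 rad and linear speed of probe below 0.01 m/s); the robot touches nothing.
It fails at once if the probe presses on the block and its post with more than 20 N in all (contact force between probe and block above 20 N).
It fails at once if the probe is tipped over by more than 0.5 rad (angle between probe's own z axis and vertical above 0.5 rad).
It fails at once if a bystander is moved by more than 15 mm (distance of any of bottle, timer, tape, small_beaker from where it was at the start of the episode above 0.015 m).
It also fails if it takes over 45 s, if anything falls off the work surface, if the arm or the gripper's body presses on something with over 40 N, if the wrist force passes 120 N, or if a joint passes its speed limit or range.

## Working session

There is one attempt and no reset: what is moved stays moved. The work goes in short steps, Python scripts to look and compute and a tool call to move; the robot and the scene stay as the last step left them, time stands still between calls to the robot, and variables do not carry over. Pictures are saved under pics/ and viewed, and the job is handed in when it is done.

Besides the shell and the picture viewer there is one more tool, called by a JSON object that holds its "method" and its "body", one argument or row to a line. drive_tool: Moves the arm, as the interface text tells. Its arguments: {"type":"object","properties":{"moves":{"type":"array"},"grip_force":{"type":"number"}},"required":["moves"]}

```bash
mkdir -p pics; cat > h.py <<'E'
import numpy as np, cv2
from rig import r
def save(f,n):
    cv2.imwrite('pics/'+n, cv2.cvtColor(f['color'],cv2.COLOR_RGB2BGR))
def K(f): return np.array([[f['fx'],0,f['cx']],[0,f['fy'],f['cy']],[0,0,1.]])
def T_of(f,s=None):
    if 'pose' in f: return np.array(f['pose'])
    from scipy.spatial.transform import Rotation as R
    T=np.eye(4);T[:3,:3]=R.from_euler('xyz',s['tcp_rot']).as_matrix();T[:3,3]=s['eef_pos']
    return T@np.array(f['hand_eye'])
def ray(f,px,T):
    u=cv2.undistortPoints(np.array([[px]],float),K(f),np.array(f['D'],float))[0,0]
    d=T[:3,:3]@np.array([u[0],-u[1],-1.]); return T[:3,3],d
def at_z(f,px,T,z):
    o,d=ray(f,px,T); return o+d*(z-o[2])/d[2]
def proj(f,P,T):
    c=np.linalg.inv(T)@np.append(P,1); p=np.array([[c[0],-c[1],-c[2]]])
    return cv2.projectPoints(p,np.zeros(3),np.zeros(3),K(f),np.array(f['D'],float))[0][0,0]
E
python3 - <<'E'
from h import *
s=r.sense();print(s)
for n in('side','top','wrist'):
    f=r.grab_frame(n);save(f,n+'0.png');T=T_of(f,s);print(n,T[:3,3].round())
    for t in('probe','cap_mid','block','channel_mid','hook','bottle','timer','tape','small_beaker'):
        print(n,t,[(np.round(d['score'],2),np.round(d['at'],1)) for d in r.spot_point(t,n)][:4])
E
```

```text
{'clock': 0.0, 'qpos': array([ 1.11362225e+00,  3.53651318e-01,  1.63413268e+00, -7.36847325e-07,
        1.15521521e+00, -2.37436498e-03]), 'qvel': array([-0.00106028,  0.00011958,  0.00126056, -0.00155072, -0.00136532,
        0.00095334]), 'joint_efforts': array([-4.57595925e-04, -6.05263495e+01, -3.42062581e+01,  3.09356892e-05,
        9.29452654e-03, -1.23116749e-05]), 'eef_pos': array([274.32510534, 561.04371167, 230.56033126]), 'tcp_rot': array([-3.14018610e+00, -2.66597066e-06,  2.68679324e+00]), 'contact_force': array([-0.05566467, -0.22771601, -0.02024412]), 'wrist_torque': array([ 0.01036342, -0.00429188, -0.02441612]), 'opening': 1.0002667543349746}
side [ 318. -846.  712.]
side probe []
side cap_mid [(np.float64(0.78), array([294., 339.]))]
side block [(np.float64(0.82), array([451. , 316.6])), (np.float64(0.71), array([286.8, 274. ])), (np.float64(0.25), array([366.7, 269.1]))]
side channel_mid []
side hook [(np.float64(0.26), array([226.8, 319.9]))]
side bottle [(np.float64(0.73), array([363.6, 265. ]))]
side timer [(np.float64(0.97), array([229.3, 319. ]))]
side tape [(np.float64(0.7), array([352.6, 299.9]))]
side small_beaker [(np.float64(0.56), array([277.7, 211.6]))]
top [ 383.   70. 1223.]
top probe [(np.float64(0.74), array([434.7, 290.1]))]
top cap_mid [(np.float64(0.73), array([441.6, 288.3]))]
top block [(np.float64(0.75), array([321. , 263.1])), (np.float64(0.65), array([427.6, 161.1])), (np.float64(0.52), array([342.4, 194.7]))]
top channel_mid [(np.float64(0.82), array([431.9, 156.4]))]
top hook []
top bottle [(np.float64(0.64), array([339.1, 196.1]))]
top timer [(np.float64(0.68), array([379.5, 325.3]))]
top tape [(np.float64(0.68), array([384.1, 222. ]))]
top small_beaker [(np.float64(0.61), array([222.9, 243.1]))]
wrist [204. 595. 372.]
wrist probe []
wrist cap_mid []
wrist block []
wrist channel_mid []
wrist hook []
wrist bottle []
wrist timer []
wrist tape []
wrist small_beaker []
```

View pics/top0.png

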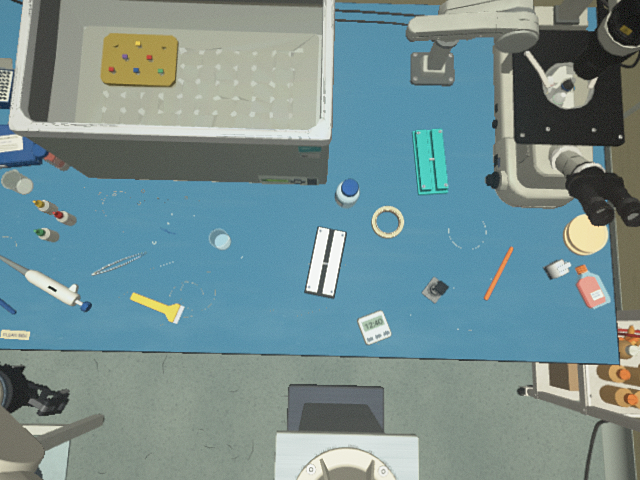

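View pics/side0.png

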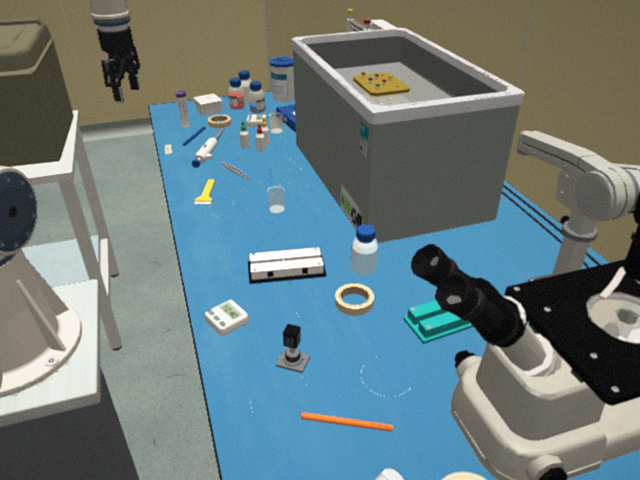

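```bash
python3 - <<'E'
from h import *
f=r.grab_frame('top');T=T_of(f);print(T.round(3))
for n,p,z in [('probe',(434.7,290.1),0),('cap',(441.6,288.3),62),('captop',(441.6,288.3),78),('A',(321,263.1),0),('B',(427.6,161.1),0),('Bch',(431.9,156.4),30),('bottle',(339.1,196.1),0),('timer',(379.5,325.3),0),('tape',(384.1,222),0),('bk',(222.9,243.1),0)]:
    print(n,at_z(f,p,T,z).round(1))
f=r.grab_frame('side');T=T_of(f)
for n,p,z in [('cap',(294,339),62),('A',(451,316.6),0),('B',(286.8,274),0),('timer',(229.3,319),0),('bottle',(363.6,265),0),('tape',(352.6,299.9),0),('bk',(277.7,211.6),0)]:
    print(n,at_z(f,p,T,z).round(1))
E
```

```text
[[ 2.500000e-02  9.850000e-01 -1.700000e-01  3.829240e+02]
 [-1.000000e+00  2.600000e-02  4.000000e-03  6.958100e+01]
 [ 9.000000e-03  1.700000e-01  9.850000e-01  1.223146e+03]
 [ 0.000000e+00  0.000000e+00  0.000000e+00  1.000000e+00]]
probe [ 476.7 -200.2    0. ]
cap [ 476.3 -201.9   62. ]
captop [ 475.1 -198.2   78. ]
A [533.4  68.6   0. ]
B [ 792.  -186.2    0. ]
Bch [ 794.  -190.3   30. ]
bottle [698.  29.   0.]
timer [391.7 -71.    0. ]
tape [636.8 -80.5   0. ]
bk [575.2 303.2   0. ]
cap [ 479.5 -210.    62. ]
A [ 796.8 -187.1    0. ]
B [533.5  40.6   0. ]
timer [392.4 -58.9   0. ]
bottle [699.4  18.2   0. ]
tape [635.5 -81.6   0. ]
bk [579.  291.4   0. ]
```

```bash
python3 - <<'E'
from h import *
s=r.sense();f=r.grab_frame('wrist');print(np.array(f['hand_eye']).round(3),f['fx'],f['cx'],f['cy'],f['D']);T=T_of(f,s)
print([at_z(f,p,T,0).round() for p in[(320,240),(0,240),(640,240),(320,0),(320,480)]])
# shift needed
def sh(P,s):
    from scipy.spatial.transform import Rotation as R
    return R.from_euler('xyz',s['tcp_rot']).as_matrix().T@(np.array(P)-s['eef_pos'])
print(sh([480,60,230],s)/10)
f=r.grab_frame('top')
for n,(x,y) in dict(probe=(435,289),block=(326,262)).items():
    c=f['color'][y-50:y+50,x-60:x+60]; cv2.imwrite(f'pics/{n}_t.png',cv2.resize(c[...,::-1],None,fx=6,fy=6,interpolation=2))
E
```

```text
[[-1.00000e-03  9.52000e-01  3.05000e-01  7.86220e+01]
 [ 1.00000e+00  1.00000e-03  0.00000e+00 -5.42000e-01]
 [ 0.00000e+00  3.05000e-01 -9.52000e-01 -1.41487e+02]
 [ 0.00000e+00  0.00000e+00  0.00000e+00  1.00000e+00]] 390.00181807641223 321.1656948665193 242.1368959219976 [0.02846091 0.         0.         0.         0.        ]
[array([308., 543.,   0.]), array([170., 260.,   0.]), array([447., 826.,   0.]), array([121., 635.,   0.]), array([586., 406.,   0.])]
[-40.48496884 -36.02301597   0.12742804]
```

View pics/wrist0.png

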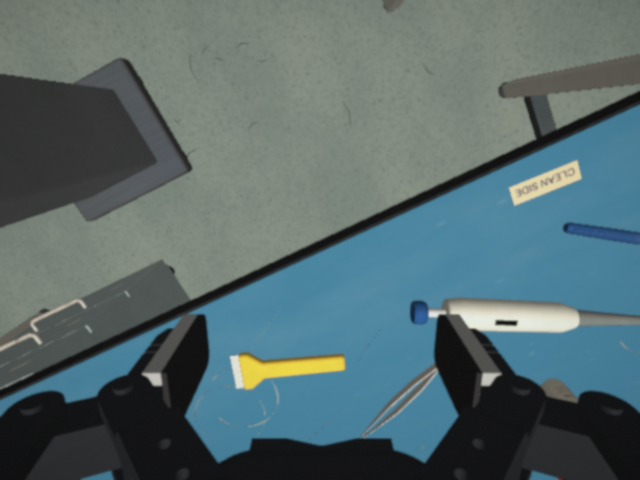

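View pics/probe_t.png

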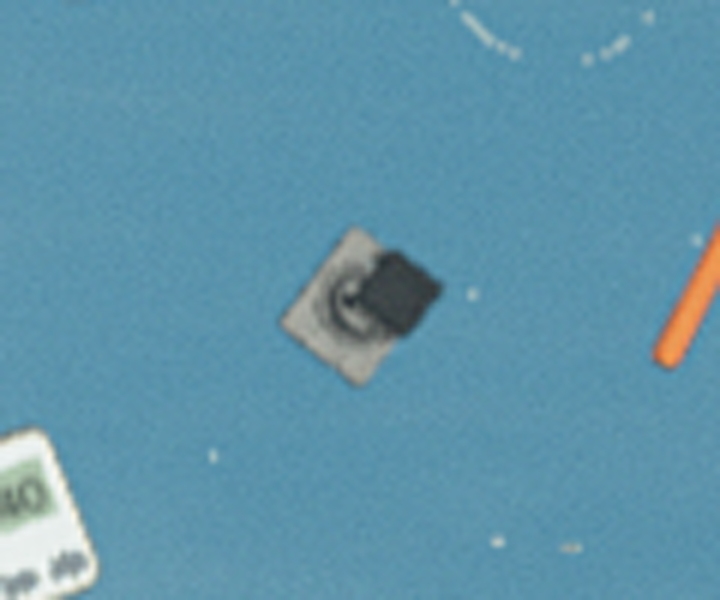

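View pics/block_t.png

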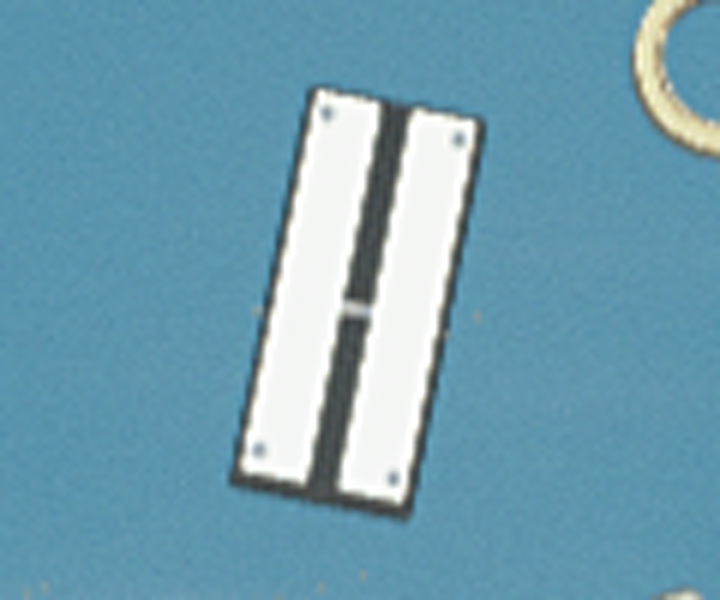

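{"method": "drive_tool", "body": {
  "moves": [
    [0,[-5,-3.7,0],0],
    [0,[-10,-7.4,0],2],
    [0,[-15,-11.1,0],4],
    [0,[-20,-14.8,0],6],
    [0,[-25,-18.5,0],8],
    [0,[-30,-22.2,0],10],
    [0,[-35,-26,0],12],
    [0,[-40,-30,0],12],
    [0,[-45,-33.7,0],12],
    [0,[-45,-33.7,0],12],
    [0,[-45,-33.7,0],12]
  ]
}}

```text
clock: 3.08
eef_pos: [530.5, 61.0, 231.1]
tcp_rot: [-3.142, -0.001, 2.476]
contact_force: [0.1, 0.2, -0.2]
opening: 1.0
```

```bash
python3 - <<'E'
from h import *
s=r.sense();f=r.grab_frame('wrist');print(s['clock'],s['eef_pos'],s['tcp_rot']);T=T_of(f,s);save(f,'w1.png')
for t,z in(('probe',0),('cap_mid',62),('block',0),('channel_mid',30)):
    print(t,[(round(d['score'],2),np.round(d['at'],1),at_z(f,d['at'],T,z).round(1)) for d in r.spot_point(t,'wrist')][:3])
E
```

```text
3.075 [530.51810148  61.00747758 231.13884003] [-3.14151757e+00 -6.64535546e-04  2.47607802e+00]
probe [(0.68, array([320.6, 210.5]), array([536. ,  54.9,   0. ])), (0.63, array([ 96.4, 312.3]), array([ 476.6, -198.7,   -0. ]))]
cap_mid [(0.67, array([ 58.8, 344.7]), array([ 476.7, -197.7,   62. ]))]
block [(0.73, array([319.7, 210.2]), array([535.2,  54.4,   0. ]))]
channel_mid []
```

View pics/w1.png

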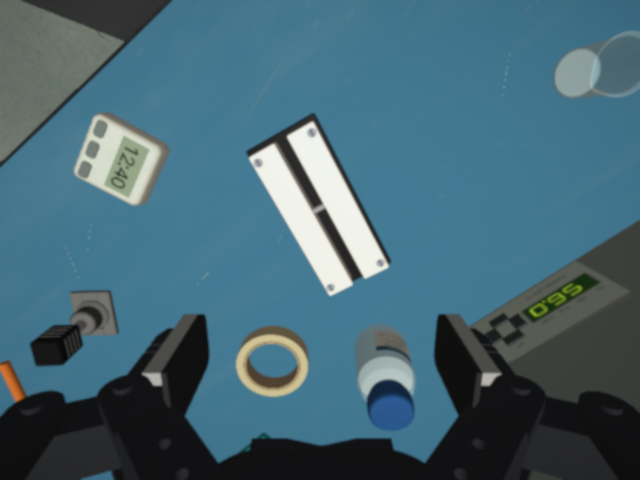

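```bash
python3 - <<'E'
from h import *
s=r.sense();f=r.grab_frame('wrist');T=T_of(f,s);c=f['color']
w=(c.min(2)>190).astype(np.uint8);m=np.zeros_like(w);m[100:310,230:400]=w[100:310,230:400]
n,l,st,ce=cv2.connectedComponentsWithStats(m)
pts=[]
for i in range(1,n):
    if st[i,4]>500:
        ys,xs=np.where(l==i)
        P=np.array([at_z(f,(x,y),T,30)[:2] for x,y in zip(xs,ys)],np.float32)
        print(st[i],cv2.minAreaRect(P));pts.append(P)
R=cv2.minAreaRect(np.vstack(pts));print('all',R)
B=cv2.boxPoints(R)
b=np.array(R[0]);
e=B[1]-B[0];e2=B[2]-B[1];L=e if np.hypot(*e)>np.hypot(*e2) else e2;L=L/np.hypot(*L)
if L[0]<0:L=-L
print('axis',L,np.degrees(np.arctan2(L[1],L[0])))
# sample gray along channel
for t in np.arange(-30,31,1.5):
    P=b+L*t; u,v=proj(f,np.append(P,27),T); 
    print(round(float(t),1),(round(float(u)),round(float(v))),c[int(round(v)),int(round(u))])
i=cv2.resize(c[100:310,230:400][...,::-1],None,fx=3.5,fy=2.8*1.25,interpolation=2)[:600]
i=cv2.resize(c[150:270,250:390][...,::-1],None,fx=5,fy=5,interpolation=2);cv2.imwrite('pics/w1c.png',i)
E
```

```text
[ 287  124  100  155 4402] ((537.1649169921875, 75.88368225097656), (25.058561325073242, 147.90261840820312), 80.18470764160156)
[ 249  146  102  150 4209] ((530.7658081054688, 38.770721435546875), (24.778186798095703, 147.83200073242188), 80.18161010742188)
all ((533.967041015625, 57.399139404296875), (62.576805114746094, 147.90261840820312), 80.18470764160156)
axis [ 0.98536247 -0.17047256] -9.815294
-30.0 (304, 186) [42 41 40]
-28.5 (305, 187) [42 42 41]
-27.0 (306, 189) [42 42 41]
-25.5 (307, 190) [41 42 41]
-24.0 (308, 192) [42 41 40]
-22.5 (308, 193) [41 41 40]
-21.0 (309, 194) [42 41 41]
-19.5 (310, 196) [41 41 40]
-18.0 (311, 197) [41 41 40]
-16.5 (312, 199) [42 41 40]
-15.0 (312, 200) [42 41 41]
-13.5 (313, 202) [42 42 40]
-12.0 (314, 203) [42 42 41]
-10.5 (315, 205) [46 45 44]
-9.0 (316, 206) [76 74 71]
-7.5 (316, 207) [110 106 103]
-6.0 (317, 209) [164 163 165]
-4.5 (318, 210) [160 159 159]
-3.0 (319, 212) [78 77 74]
-1.5 (320, 213) [44 44 43]
0.0 (320, 215) [41 41 40]
1.5 (321, 216) [42 42 41]
3.0 (322, 217) [41 41 40]
4.5 (323, 219) [40 41 40]
6.0 (323, 220) [41 41 40]
7.5 (324, 222) [41 41 40]
9.0 (325, 223) [41 40 39]
10.5 (326, 224) [40 40 39]
12.0 (326, 226) [40 40 39]
13.5 (327, 227) [39 39 38]
15.0 (328, 229) [40 40 39]
16.5 (329, 230) [39 40 39]
18.0 (330, 231) [40 39 39]
19.5 (330, 233) [39 39 38]
21.0 (331, 234) [39 39 38]
22.5 (332, 235) [39 39 38]
24.0 (333, 237) [40 40 38]
25.5 (333, 238) [40 39 39]
27.0 (334, 240) [39 39 39]
28.5 (335, 241) [38 38 37]
30.0 (336, 242) [39 38 38]
```

```bash
python3 - <<'E'
from h import *
f=r.grab_frame('wrist');c=f['color']
i=cv2.resize(c[270:390,20:160][...,::-1],None,fx=5,fy=5,interpolation=2);cv2.imwrite('pics/w1p.png',i)
E
```

```text
(no output)
```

View pics/w1p.png

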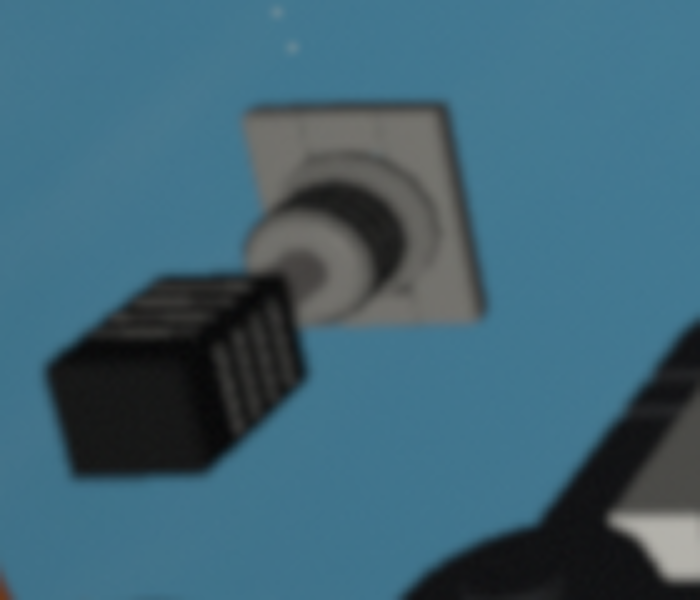

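View pics/w1c.png

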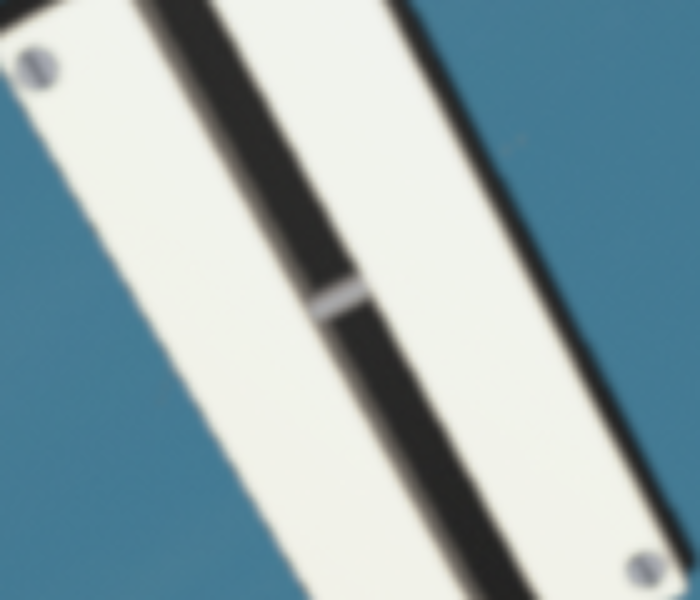

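{"method": "drive_tool", "body": {
  "moves": [
    [0,[-3,-4,0.4],0],
    [0,[-6,-8,0.8],0],
    [0,[-9,-12,1.5],0],
    [0,[-12,-16,2],0],
    [0,[-15,-20,3],0],
    [0,[-16.3,-23.8,4],0],
    [0,[-16.3,-23.8,5],0],
    [0,[-16.3,-23.8,5],0],
    [0,[-16.3,-23.8,5],0]
  ]
}}

```text
clock: 4.55
eef_pos: [513.1, -224.9, 181.6]
tcp_rot: [3.141, 0.0, 2.48]
contact_force: [1.0, -0.5, -0.2]
opening: 1.001
```

```bash
python3 - <<'E'
from h import *
s=r.sense();f=r.grab_frame('wrist');print(s['clock'],s['eef_pos'],s['tcp_rot']);T=T_of(f,s);save(f,'w2.png')
for t,z in(('probe',0),('cap_mid',62)):
    print(t,[(round(d['score'],2),np.round(d['at'],1),at_z(f,d['at'],T,z).round(1)) for d in r.spot_point(t,'wrist')][:3])
o=r.outline_of('probe','wrist');print([(x['score'],x['at']) for x in o])
E
```

```text
4.55 [ 513.07858418 -224.88528217  181.64622105] [3.14127096e+00 1.93343896e-04 2.48027361e+00]
probe [(0.95, array([320.2, 159. ]), array([ 475.8, -197.8,    0. ]))]
cap_mid [(0.82, array([319.1, 168.4]), array([ 475.3, -198.1,   62. ]))]
[(0.69, [317.5, 160.9])]
```

View pics/w2.png

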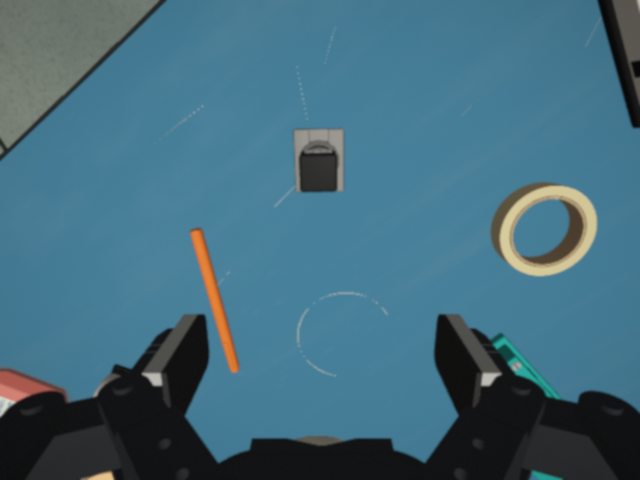

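```bash
python3 - <<'E'
from h import *
s=r.sense();f=r.grab_frame('wrist');T=T_of(f,s);c=f['color'].astype(int)
m=((c.max(2)-c.min(2))<35)[110:210,275:365].astype(np.uint8)
n,l,st,ce=cv2.connectedComponentsWithStats(m);k=1+np.argmax(st[1:,4]);ys,xs=np.where(l==k)
P=np.array([at_z(f,(x+275,y+110),T,4)[:2] for x,y in zip(xs,ys)],np.float32);R=cv2.minAreaRect(P);print(R)
print('yaw deg',np.degrees(s['tcp_rot'][2]))
from scipy.spatial.transform import Rotation as Ro
A=Ro.from_euler('xyz',s['tcp_rot']).as_matrix()
for z in(62,0):print('cap in tool',A.T@(np.array([475.5,-198,z])-s['eef_pos']))
cv2.imwrite('pics/w2c.png',cv2.resize(f['color'][110:210,265:375][...,::-1],None,fx=6,fy=6,interpolation=2))
E
```

```text
((475.365234375, -199.58335876464844), (39.40686798095703, 49.61333465576172), 53.05686569213867)
yaw deg 142.09391570244006
cap in tool [ 46.51119643  -1.5549861  119.75585259]
cap in tool [ 46.55560996  -1.57325478 181.75583399]
```

View pics/w2c.png

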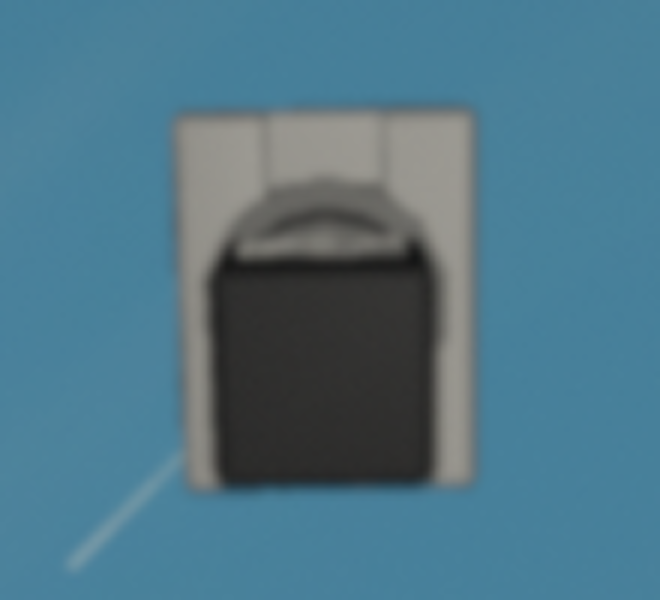

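{"method": "drive_tool", "body": {
  "moves": [
    [0,[4.65,-0.16,0],-1],
    [0,[4.65,-0.16,4],-1],
    [0,[4.65,-0.16,8],-1],
    [0,[4.65,-0.16,11],-1],
    [0,[4.65,-0.16,13.4],-1],
    [0,[4.65,-0.16,13.4],-1],
    [0,[4.65,-0.16,13.4],-1]
  ]
}}

```text
clock: 5.68
eef_pos: [476.0, -198.3, 48.5]
tcp_rot: [3.141, 0.002, 2.497]
contact_force: [-0.4, -0.3, 0.1]
opening: 0.997
```

```bash
python3 - <<'E'
from h import *
s=r.sense();f=r.grab_frame('wrist');save(f,'w3.png');print(s['eef_pos'],s['tcp_rot'])
f=r.grab_frame('side');cv2.imwrite('pics/s3.png',cv2.resize(f['color'][280:400,230:370][...,::-1],None,fx=5,fy=5,interpolation=2))
E
```

```text
[ 475.97849264 -198.3161965    48.5342839 ] [3.14111537e+00 1.54888422e-03 2.49737981e+00]
```

View pics/w3.png

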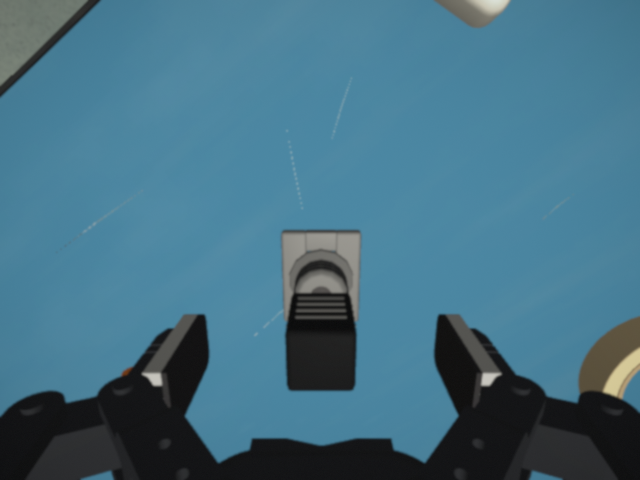

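View pics/s3.png

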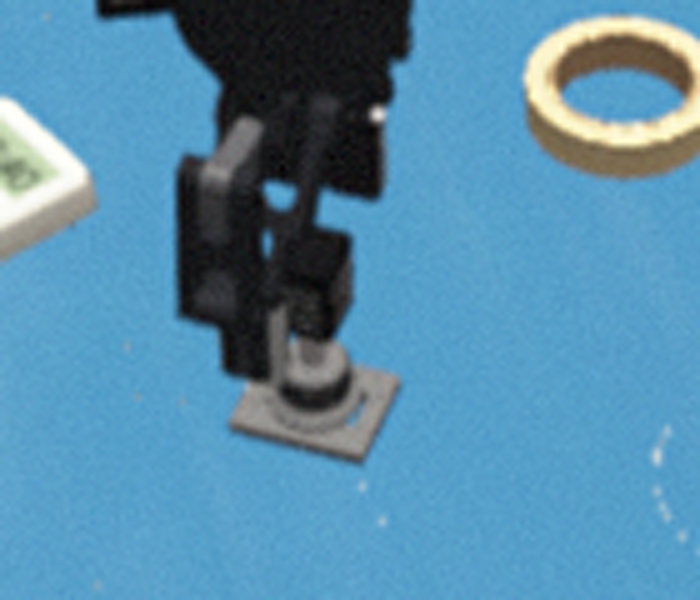

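{"method": "drive_tool", "body": {
  "moves": [
    [0.5,[0,0,0],0],
    [1,[0,0,0],0],
    [1,[0,0,0],0],
    [1,[0,0,0],0],
    [1,[0,0,0],0],
    [1,[0,0,0],0],
    [1,[0,0,0],0]
  ],
  "grip_force": 35
}}

```text
clock: 6.65
eef_pos: [476.3, -198.5, 48.9]
tcp_rot: [3.141, 0.003, 2.497]
contact_force: [-0.5, -0.5, 1.5]
opening: 0.277
```

{"method": "drive_tool", "body": {
  "moves": [
    [1,[0,0,-0.5],0],
    [1,[0,0,-3],0],
    [1,[0,0,-7],0],
    [1,[0,0,-12],0],
    [1,[0,0,-12],0],
    [1,[0,0,-12],0]
  ]
}}

```text
clock: 7.4
eef_pos: [475.4, -198.1, 168.3]
tcp_rot: [3.141, 0.002, 2.497]
contact_force: [-0.2, 0.2, -1.9]
opening: 0.269
```

```bash
python3 - <<'E'
from h import *
s=r.sense();f=r.grab_frame('wrist');cv2.imwrite('pics/w4.png',cv2.resize(f['color'][210:410,240:400][...,::-1],None,fx=3,fy=3,interpolation=2));print(s['eef_pos'],s['tcp_rot'],s['contact_force'],s['opening'])
f=r.grab_frame('side');T=T_of(f);u,v=proj(f,s['eef_pos']-[0,0,40],T).astype(int);print(u,v)
cv2.imwrite('pics/s4.png',cv2.resize(f['color'][v-50:v+50,u-60:u+60][...,::-1],None,fx=6,fy=6,interpolation=2))
E
```

```text
[ 475.36297447 -198.08829377  168.32808953] [3.14101565e+00 1.80938303e-03 2.49734582e+00] [-0.16587514  0.1594292  -1.89194844] 0.26930652877715716
288 304
```

View pics/w4.png

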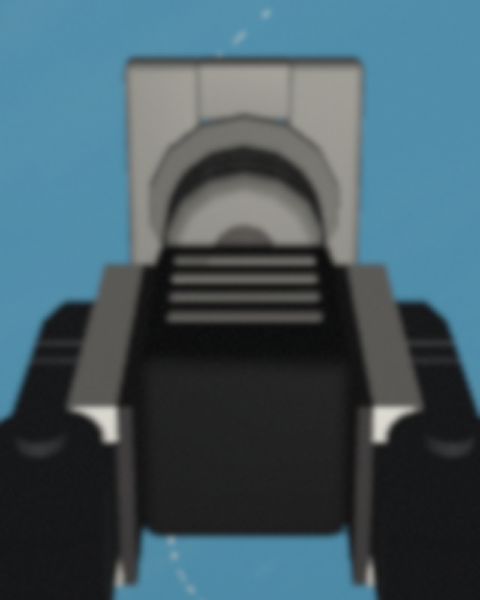

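View pics/s4.png

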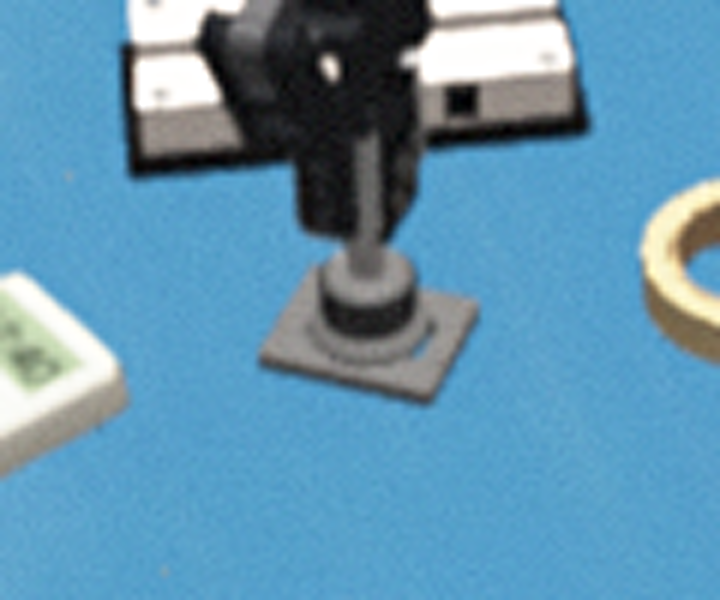

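{"method": "drive_tool", "body": {
  "moves": [
    [1,[1,1.7,0],-2],
    [1,[3,5,0],-6],
    [1,[5,8.5,0],-11],
    [1,[7,12,0],-16],
    [1,[9,15.5,0],-21],
    [1,[11,19,0],-25],
    [1,[12.5,21.5,0],-27],
    [1,[13.3,22.6,0],-27],
    [1,[13.3,22.6,2],-27],
    [1,[13.3,22.6,4],-27],
    [1,[13.3,22.6,5],-27],
    [1,[13.3,22.6,5],-27]
  ]
}}

```text
clock: 9.0
eef_pos: [503.5, 62.5, 116.7]
tcp_rot: [-3.141, -0.002, 2.968]
contact_force: [0.2, -0.2, -2.3]
opening: 0.275
```

```bash
cat > look.py <<'E'
from h import *
import sys
k=sys.argv[1]
s=r.sense();print(s['clock'],s['eef_pos'].round(2),np.degrees(s['tcp_rot']).round(2),s['contact_force'].round(2),s['opening'])
b=np.array([534,57.4]);L=np.array([np.cos(np.radians(-9.8)),np.sin(np.radians(-9.8))]);N=np.array([-L[1],L[0]])
d=s['eef_pos'][:2]-b;print('t',d@L,'lat',d@N)
f=r.grab_frame('wrist');cv2.imwrite(f'pics/w{k}.png',cv2.resize(f['color'][150:420,220:420][...,::-1],None,fx=2.2,fy=2.2,interpolation=2))
f=r.grab_frame('side');T=T_of(f);u,v=proj(f,s['eef_pos']-[0,0,40],T).astype(int)
cv2.imwrite(f'pics/s{k}.png',cv2.resize(f['color'][v-45:v+45,u-50:u+70][...,::-1],None,fx=6,fy=6,interpolation=2))
E
python3 look.py 5
```

```text
9.0 [503.51  62.52 116.69] [-1.7997e+02 -1.1000e-01  1.7007e+02] [ 0.19 -0.2  -2.26] 0.27518574647365646
t -30.91774517054076 lat -0.1414762822306015
```

View pics/w5.png

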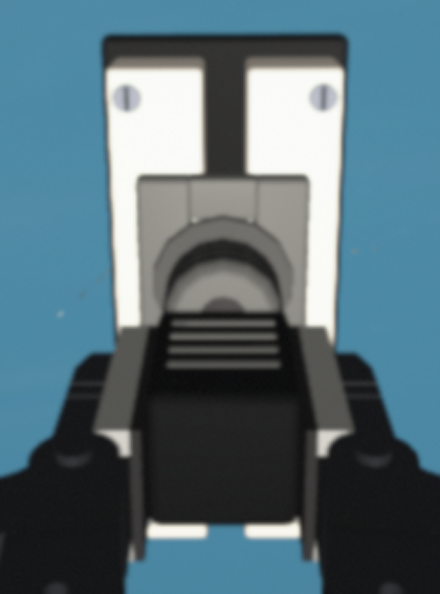

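View pics/s5.png

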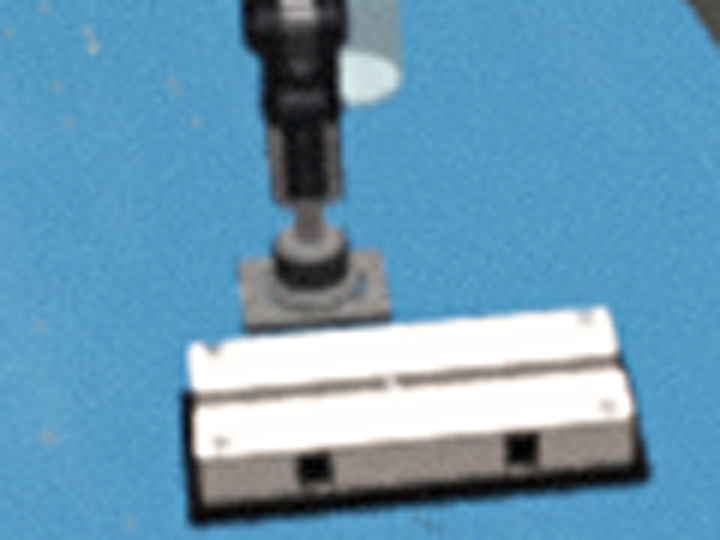

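{"method": "drive_tool", "body": {
  "moves": [
    [1,[0,0.05,1],0],
    [1,[0,0.05,2.3],0],
    [1,[0,0.05,3.2],0],
    [1,[0,0.05,3.4],0],
    [1,[0,0.05,3.5],0],
    [1,[0,0.05,3.5],0]
  ]
}}

```text
clock: 9.85
eef_pos: [504.8, 63.1, 82.9]
tcp_rot: [3.141, 0.001, 2.968]
contact_force: [-0.0, 0.1, -2.5]
opening: 0.277
```

```bash
python3 look.py 6
```

```text
9.85 [504.75  63.14  82.93] [1.7998e+02 3.0000e-02 1.7007e+02] [-0.02  0.06 -2.48] 0.27655246869885547
t -29.79831202852957 lat 0.6773514673203422
```

View pics/w6.png

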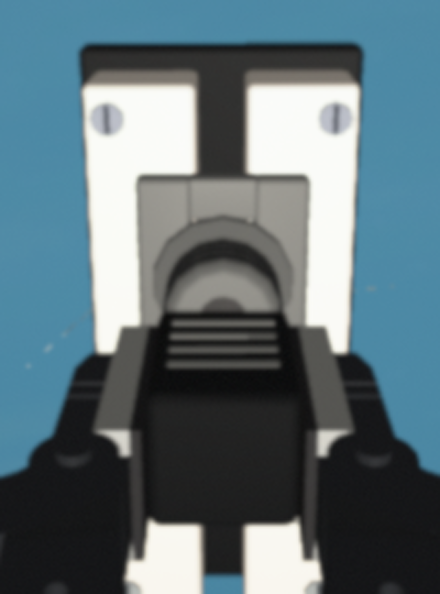

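View pics/s6.png

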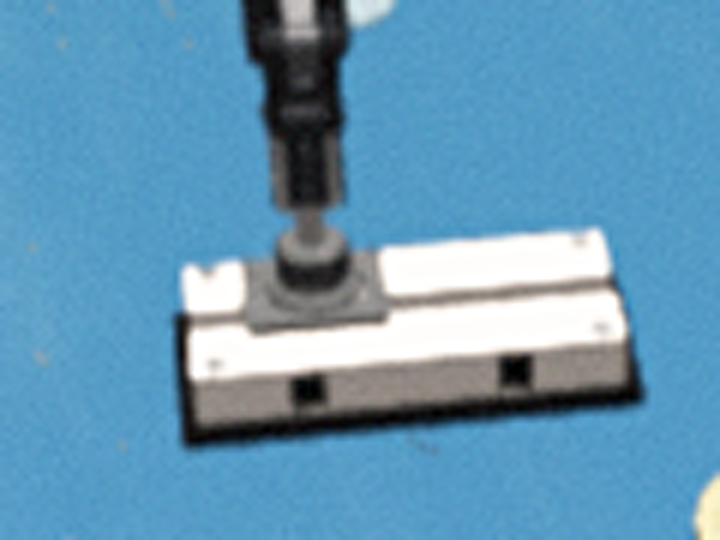

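{"method": "drive_tool", "body": {
  "moves": [
    [1,[0,0,0.2],0],
    [1,[0,0,0.4],0],
    [1,[0,0,0.6],0],
    [1,[0,0,0.8],0],
    [1,[0,0,0.8],0]
  ]
}}

```text
clock: 10.58
eef_pos: [504.9, 63.2, 75.1]
tcp_rot: [3.141, 0.001, 2.968]
contact_force: [-2.0, -0.5, 3.1]
opening: 0.278
```

{"method": "drive_tool", "body": {
  "moves": [
    [1,[0,0,0.25],0],
    [1,[0,0,0.5],0],
    [1,[0,0,0.7],0],
    [1,[0,0,0.9],0],
    [1,[0,0,1.0],0],
    [1,[0,0,1.1],0],
    [1,[0,0,1.1],0]
  ]
}}

```text
clock: 11.45
eef_pos: [504.9, 63.1, 64.0]
tcp_rot: [3.141, 0.001, 2.968]
contact_force: [-2.0, -0.6, 6.1]
opening: 0.276
```

```bash
python3 look.py 7
```

```text
11.45 [504.9   63.15  64.02] [1.7998e+02 5.0000e-02 1.7007e+02] [-2.03 -0.62  6.13] 0.2757956016568877
t -29.65833867751714 lat 0.7104929417481376
```

View pics/w7.png

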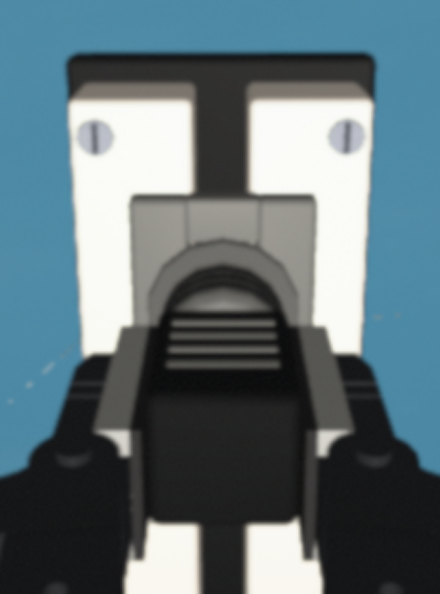

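View pics/s7.png

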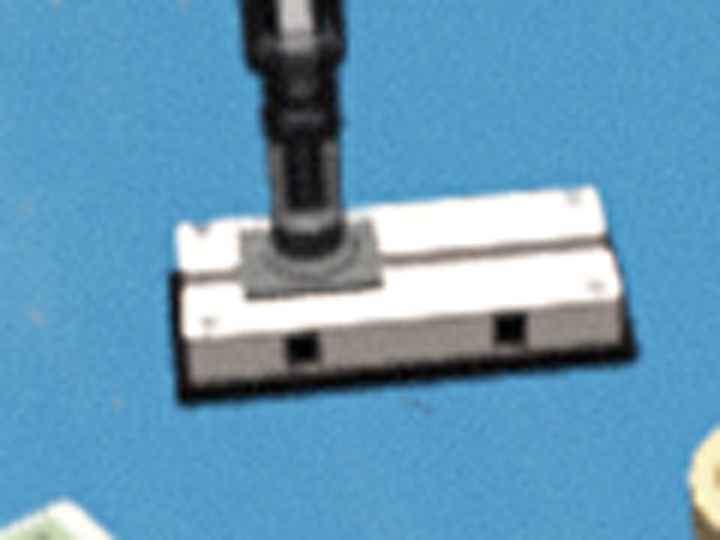

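{"method": "drive_tool", "body": {
  "moves": [
    [1,[-0.2,0,0],0],
    [1,[-0.4,0,0],0],
    [1,[-0.6,0,0],0],
    [1,[-0.8,0,0],0],
    [1,[-1.0,0,0],0],
    [1,[-1.2,0,0],0],
    [1,[-1.2,0,0],0]
  ]
}}

```text
clock: 12.42
eef_pos: [516.3, 61.1, 63.9]
tcp_rot: [3.141, -0.0, 2.968]
contact_force: [-2.9, 0.1, 6.5]
opening: 0.275
```

{"method": "drive_tool", "body": {
  "moves": [
    [1,[-0.1,0,0],0],
    [1,[-0.2,0,0],0],
    [1,[-0.3,0,0],0],
    [1,[-0.4,0,0],0],
    [1,[-0.4,0,0],0]
  ]
}}

```text
clock: 13.05
eef_pos: [519.6, 60.4, 63.7]
tcp_rot: [-3.142, -0.002, 2.968]
contact_force: [-4.0, 0.5, 6.6]
opening: 0.279
```

{"method": "drive_tool", "body": {
  "moves": [
    [1,[-0.05,0,0],0],
    [1,[-0.1,0,0],0],
    [1,[-0.15,0,0],0],
    [1,[-0.15,0,0],0]
  ]
}}

```text
clock: 13.55
eef_pos: [520.4, 60.3, 63.5]
tcp_rot: [-3.141, -0.003, 2.968]
contact_force: [-3.7, 0.1, 6.2]
opening: 0.274
```

{"method": "drive_tool", "body": {
  "moves": [
    [1,[-0.1,0,0],0],
    [1,[-0.2,0,0],0],
    [1,[-0.25,0,0],0],
    [1,[-0.25,0,0],0]
  ]
}}

```text
clock: 14.05
eef_pos: [522.2, 59.9, 63.4]
tcp_rot: [-3.141, -0.004, 2.968]
contact_force: [-4.4, 1.4, 6.6]
opening: 0.274
```

{"method": "drive_tool", "body": {
  "moves": [
    [1,[-0.1,0,0],0],
    [1,[-0.2,0,0],0],
    [1,[-0.25,0,0],0],
    [1,[-0.25,0,0],0]
  ]
}}

```text
clock: 14.55
eef_pos: [524.0, 59.5, 63.2]
tcp_rot: [-3.141, -0.006, 2.968]
contact_force: [-3.7, -0.7, 6.8]
opening: 0.275
```

```bash
python3 look.py 8
```

```text
14.55 [523.98  59.52  63.16] [-179.97   -0.32  170.05] [-3.66 -0.67  6.84] 0.27509647002148135
t -10.238421156935397 lat 0.38081813518091345
```

View pics/w8.png

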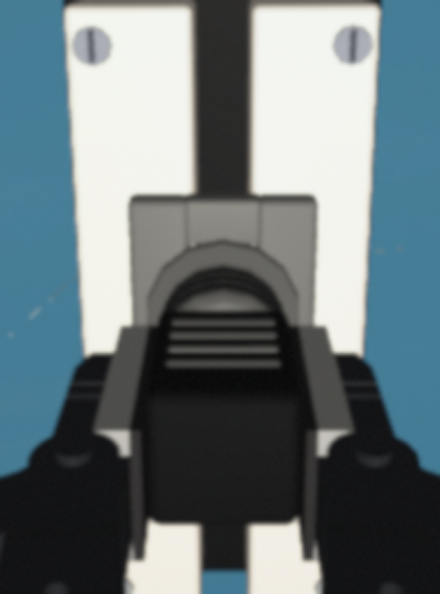

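View pics/s8.png

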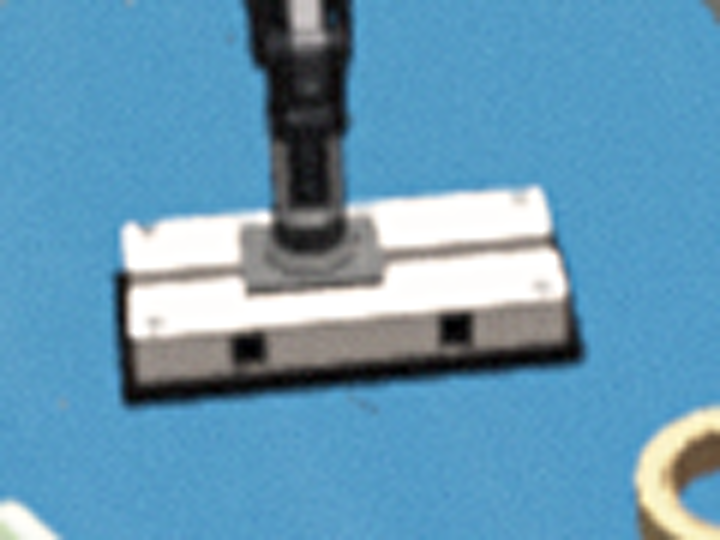

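{"method": "drive_tool", "body": {
  "moves": [
    [1,[-0.1,0,-0.05],0],
    [1,[-0.15,0,-0.05],0],
    [1,[-0.2,0,-0.05],0],
    [1,[-0.2,0,-0.05],0]
  ]
}}

```text
clock: 15.15
eef_pos: [524.6, 59.3, 63.4]
tcp_rot: [-3.141, -0.008, 2.968]
contact_force: [-6.1, 1.0, 7.2]
opening: 0.271
```

{"method": "drive_tool", "body": {
  "moves": [
    [1,[-0.08,0,-0.03],0],
    [1,[-0.15,0,-0.03],0],
    [1,[-0.15,0,-0.03],0]
  ]
}}

```text
clock: 15.52
eef_pos: [524.7, 59.3, 63.4]
tcp_rot: [-3.141, -0.011, 2.967]
contact_force: [-6.1, 1.7, 7.6]
opening: 0.274
```

{"method": "drive_tool", "body": {
  "moves": [
    [1,[0.05,0,-0.05],0],
    [1,[0.08,0,-0.15],0],
    [1,[0.08,0,-0.25],0],
    [1,[0.08,0,-0.35],0],
    [1,[0.08,0,-0.4],0],
    [1,[0.08,0,-0.4],0]
  ]
}}

```text
clock: 16.27
eef_pos: [524.4, 59.5, 67.5]
tcp_rot: [-3.141, -0.01, 2.967]
contact_force: [1.3, -1.6, 5.8]
opening: 0.277
```

{"method": "drive_tool", "body": {
  "moves": [
    [1,[0,0,-0.05],0],
    [1,[0,0,-0.1],0],
    [1,[0,0,-0.1],0]
  ]
}}

```text
clock: 16.65
eef_pos: [524.4, 59.5, 68.6]
tcp_rot: [-3.141, -0.01, 2.967]
contact_force: [1.4, -1.0, 5.1]
opening: 0.273
```

{"method": "drive_tool", "body": {
  "moves": [
    [1,[0,0,-0.05],0],
    [1,[0,0,-0.1],0],
    [1,[0,0,-0.1],0]
  ]
}}

```text
clock: 17.02
eef_pos: [524.3, 59.5, 69.3]
tcp_rot: [-3.141, -0.01, 2.967]
contact_force: [2.8, -0.3, -3.6]
opening: 0.275
```

{"method": "drive_tool", "body": {
  "moves": [
    [1,[0,0,0.03],0],
    [1,[0,0,0.05],0],
    [1,[0,0,0.05],0]
  ]
}}

```text
clock: 17.4
eef_pos: [524.4, 59.5, 68.9]
tcp_rot: [-3.141, -0.01, 2.967]
contact_force: [0.6, -0.6, 2.9]
opening: 0.274
```

{"method": "drive_tool", "body": {
  "moves": [
    [0.65,[0,0,0],0],
    [0.5,[0,0,0],0],
    [0.3,[0,0,0],0],
    [0,[0,0,0],0],
    [0,[0,0,0],0],
    [0,[0,0,0],0]
  ]
}}

```text
clock: 18.15
eef_pos: [524.4, 59.5, 68.9]
tcp_rot: [-3.141, -0.01, 2.967]
contact_force: [0.3, 0.1, -0.1]
opening: 1.001
```

```bash
python3 look.py 9
```

```text
18.15 [524.35  59.48  68.93] [-179.95   -0.59  170.02] [ 0.32  0.12 -0.07] 1.0012104884123223
t -9.860794984380492 lat 0.4056790778771948
```

View pics/w9.png

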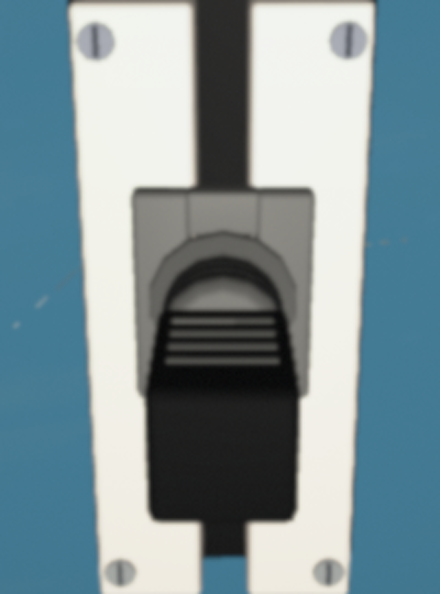

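View pics/s9.png

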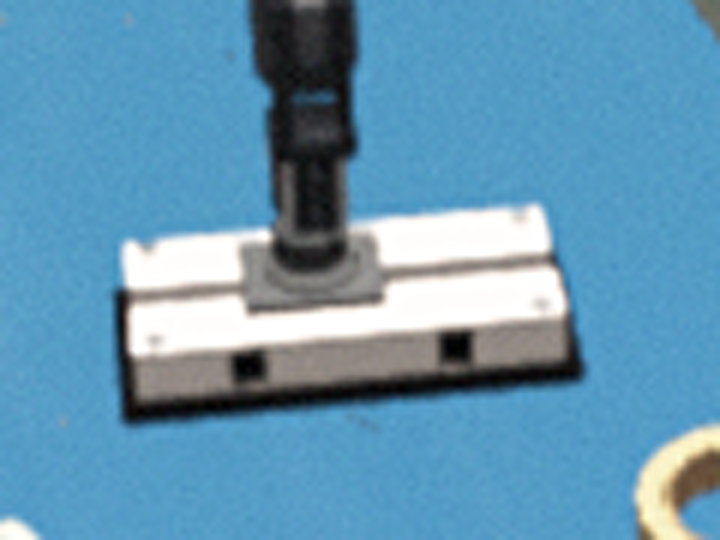

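{"method": "drive_tool", "body": {
  "moves": [
    [0,[0,0,-1],0],
    [0,[0,0,-4],0],
    [0,[0,0,-8],0],
    [0,[-3,0,-12],0],
    [0,[-6,0,-12],0],
    [0,[-6,0,-12],0],
    [0,[-6,0,-12],0]
  ]
}}

```text
clock: 19.12
eef_pos: [583.7, 48.9, 188.1]
tcp_rot: [-3.141, -0.012, 2.967]
contact_force: [-0.7, -0.5, 0.7]
opening: 1.001
```

```bash
python3 - <<'E'
from h import *
s=r.sense();f=r.grab_frame('wrist');T=T_of(f,s);P=np.array([524.4,59.5,30])
for n,z in(('probe',30),('cap_mid',81)):
    print(n,[(round(d['score'],2),at_z(f,d['at'],T,z).round(1)) for d in r.spot_point(n,'wrist')])
u,v=proj(f,P+[0,0,25],T).astype(int);print(u,v)
cv2.imwrite('pics/w10.png',cv2.resize(f['color'][max(v-70,0):v+70,u-80:u+80][...,::-1],None,fx=4,fy=4,interpolation=2))
f=r.grab_frame('side');T=T_of(f);u,v=proj(f,P+[0,0,25],T).astype(int)
cv2.imwrite('pics/s10.png',cv2.resize(f['color'][v-45:v+45,u-60:u+60][...,::-1],None,fx=6,fy=6,interpolation=2))
for nm,z in(('78',78),('67.5',67.5)):
    print('captop expected px',nm,(proj(f,P+[0,0,z],T)-[u-60,v-45])*6)
print('foot',(proj(f,P,T)-[u-60,v-45])*6)
for t in('bottle','timer','tape','small_beaker'):
    print(t,[(np.round(d['score'],2),np.round(d['at'],1)) for d in r.spot_point(t,'side')][:1])
E
```

```text
probe [(0.87, array([523.7,  58.3,  30. ]))]
cap_mid [(0.66, array([523. ,  60.5,  81. ]))]
322 147
captop expected px 78 [353.47750593 146.39897027]
captop expected px 67.5 [354.97085387 172.29713133]
foot [364.20169392 332.29568092]
bottle [(np.float64(0.97), array([365.9, 268.7]))]
timer [(np.float64(0.6), array([228.1, 317.6]))]
tape [(np.float64(0.86), array([355.2, 299. ]))]
small_beaker [(np.float64(0.66), array([278.7, 208.4]))]
```

View pics/w10.png

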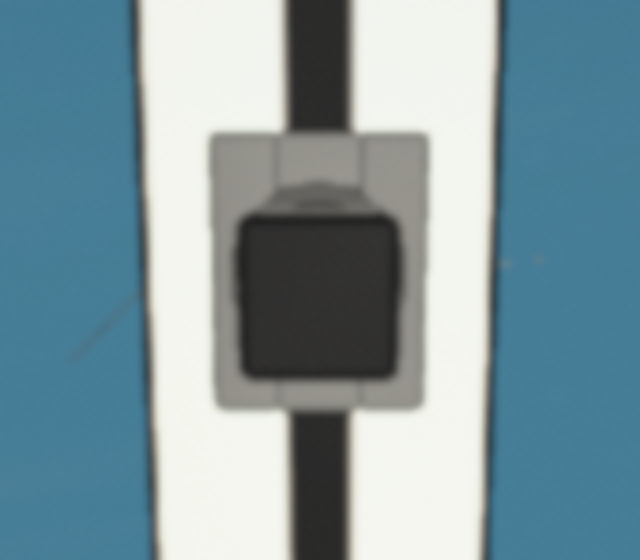

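View pics/s10.png

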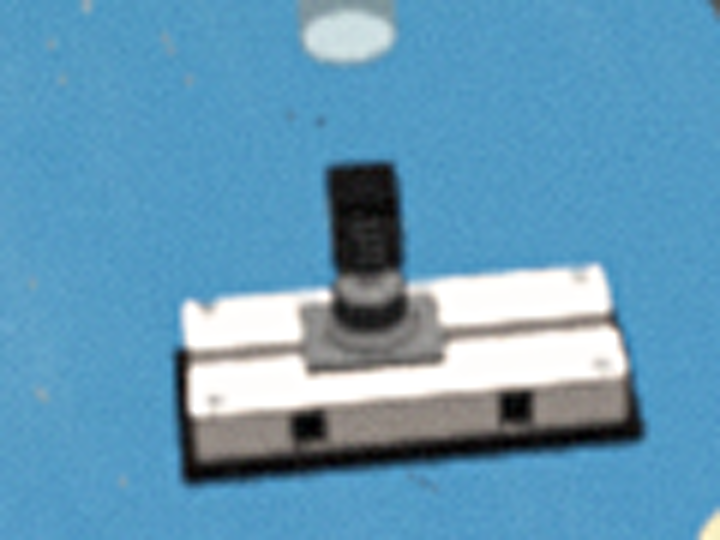

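```bash
python3 -c "
from rig import r
print(r.sign_off())"
```

```text
the job is handed in; nothing more can be done
None
```

The probe is clipped onto the post and standing on the block. I handed the job in at about 19 s of the 45 s allowed; the hand-in reported no verdict.

- **Pick-up and placing:** I gripped the probe by its cap and worked out which way the hook opens from the hole in its foot. I then stood it over the channel with the hook toward the post and pressed the plunger to about 14.5 mm.
- **Finding the post:** I slid the probe until the arm stalled. The resisting force rose from about 4 N to 6 N, 0.9 mm from where the camera had placed the contact.
- **Clipping:** I backed off slightly and raised the cap. The vertical force dropped by almost 9 N over 0.7 mm, at a plunger depth of roughly 9 to 10 mm, which showed the hook had caught the post. I then eased the load, let go and withdrew.

**Last checks:**
- The pictures show the foot flat and the probe upright, about 10 mm from the block's middle.
- With nothing touching it, the cap stays down. In the side view its top is within 2 mm of its place for a clipped plunger at 10.5 mm, and clearly below where it would be with the plunger up.
- The readings I took put the force on block and post at about 12 N at most. I only saw the force at the end of each move, not continuously.
- The bystanders' detected positions in the side camera changed by only 1 to 4 pixels, which is the detector's own scatter. The arm never went near them.

One small disagreement: the force and height readings differed by up to about 1 mm on plunger depth, so the 10.5 mm final depth is an estimate rather than a direct measurement.

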